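# Stack two tube-rack tiers on the mixer and start it

## Task

Fit the rack mixer out for its next run: carry the blue tier over by its fin and lower it down all four posts until it rests flat on their collars, then stack the yellow tier over the same posts, flat on top of the blue one. Keep hold of each tier until it is down, do not drop it. Then swing the red switch guard open, leave it open and flip the toggle beneath it fully over to the on side (towards the guard's hinge), without disturbing the other things on the bench.

Things in the scene. Friction and masses are not known exactly. Their poses are not given: they have to be found in the camera images.
- mixer: White bench mixer with a blue band, bolted down, its top 60 mm above the table (all sizes in mm). Origin: on the table under the centre of its four posts, z up; it reaches x = -145..75, y = -95..95. Its four upright posts stand at x = +-30, y = +-58 (see deck). The grey panel with the switch lies on its -x side.
- deck (a point): Centre of the mixer's aluminium deck between the four posts, 60 mm above the table; axes as mixer. Each post has a dark collar, 18 diameter, up to 14 above the deck (seat of the blue tier), then a steel pin, 8 diameter, up to 60 above the deck, tapering to 3 diameter at its tip, 70 above the deck.
- blue_tier: Blue tier, goes on first. Drilled plate 84 (x) x 140 (y) x 6 mm thick, four 12 mm round post holes at x +-30, y +-58, ten square tube holes; same after a half turn. Lifting fin on its centre: 10 thick in x, y -30..30, up to z 34. Origin: centre of underside, z up; starts flat on the table. 50 to 140 g. End bars (36 x 8 at y +-64) also rise to z 34 and carry the next tier. Seated: origin 14 above deck.
- yellow_tier: Yellow tier, goes on second. Drilled plate 84 (x) x 140 (y) x 6 mm thick, four 12 mm round post holes at x +-30, y +-58, ten square tube holes; same after a half turn. Lifting fin on its centre: 10 thick in x, y -30..30, up to z 34. Origin: centre of underside, z up; starts flat on the table. 50 to 140 g. No end bars. Seated on the blue tier: origin 48 above deck.
- guard (a joint): Red wedge-shaped switch guard hinged on the mixer's panel: 0 shut over the toggle, 1.92 rad fully open (its stop). It turns about the guard hinge, up and over from the mixer's -y side to its +y side, and stays where it is left; about 1 N at the tab moves it. Counts as open above 1.3.
- guard_hinge (a point): Middle of the guard's hinge axis, which runs along the mixer's x, at x = -100, y = 0, 64 mm above the table in mixer. Axes as mixer. The shut guard reaches from here 42 towards the mixer's -y and is 28 wide in x.
- guard_tab (a point): Centre, near the top, of the upright tab on the guard: 22 mm wide (x), 8 thick (y), 24 high, its top 4 above this point. Shut, the point is at y = -38, z = +50 from the hinge and the tab's outer face looks to the mixer's -y; pushing that face towards +y, and following it up and over, opens the guard; it can also be pinched.
- toggle (a joint): Small steel toggle lever under the guard: 0 leaning to the mixer's -y (off), 0.8 rad leaning to its +y (on, its stop); stays where it is left, about 1.5 N at the tip moves it. Counts as on above 0.6.
- toggle_tip (a point): Centre of the 9 mm ball at the toggle's tip. The lever is 22 mm long and pivots about the mixer's x direction at x = -100, y = -26, 64 mm above the table in mixer; off, the tip is 9 to the -y side of the pivot and 20 above it. Reachable only with the guard open.
- tube_bin: Bystander, leave alone: open blue plastic bin 120 x 160 x 80 high holding loose white tubes (mm). Origin: centre of its underside, z up.
- tube_rack: Bystander, leave alone: yellow block 90 x 160 x 83 high full of red-capped tubes (mm). Origin: centre of its underside, z up.
- wash_bottle: Bystander, leave alone: white plastic bottle with red cap, 60 diameter, 150 high (mm). Origin: centre of its underside, z up.
- amber_jar: Bystander, leave alone: small amber glass jar, 48 diameter, 60 high (mm). Origin: centre of its underside, z up.
- tip_box: Bystander, leave alone: pink box of pipette tips with white top, 85 x 120 x 49 high (mm). Origin: centre of its underside, z up.
- label_roll: Bystander, leave alone: white ring-shaped roll of labels lying flat, 70 diameter, 30 high (mm). Origin: centre of its underside, z up.
- carton: Bystander, leave alone: green carton 80 x 130 x 50 high (mm). Origin: centre of its underside, z up.

How it is judged:
By the outcome, as a careful person would: the job done as asked, in the order asked, and still so for the second after the job is handed in, with the robot touching nothing.
It also fails if it takes over 72 s, if anything falls off the work surface, if the arm or the gripper's body presses on something with over 40 N, if the wrist force passes 120 N, or if a joint passes its speed limit or range.

## Robot

A 7-joint arm with a two-finger parallel gripper is mounted at the origin on the work surface. World frame = base frame: x ahead of the robot, y to its left, z up, the work surface at z = 0. Lengths are in m, angles in rad, forces in N, time in s.
With the tool pointing down it reaches from about 0.4 to 0.85 m from the base axis. Payload 4.5 kg.
Tool frame: the origin (TCP) lies between the finger pads; the fingertips stand 11 mm ahead of it and the grasp point (between the pads) lies 8 mm behind it (r.tip_reach is the distance from the TCP to the fingertips, in m); x points along the fingers, y is the direction in which the jaws open and shut, and the axes are right-handed (so a half turn about x gives the same grasp; the last joint's range is limited). The gripper opens to 88 mm and grips with 3 to 60 N. Pads are 18 mm wide; open, the fingers measure 123 mm over their backs; the gripper's body (75 mm by 187 mm) begins 45 mm behind the grasp point.
Start: joints at [-1.278, 0.689, -0.195, 1.565, 0.157, 0.902, -0.215], TCP at [0.16, 0.604, 0.25] pointing down, gripper open.
Joint ranges: [-3.01, 3.01], [-0.46, 2.08], [-1.47, 1.51], [0.13, 2.56], [-1, 4.14], [0.04, 2.09], [-2.66, 2.66]. Speed limits (rad/s): [2.57, 2.57, 3.14, 3.14, 3.14, 3.14, 3.14].

## Interface

Orientations are given as a unit quaternion [x, y, z, w].
In Python, from plant import r gives the robot as it stands.
- The arm moves only by the tool drive_tool, never from a script. Its argument "deltas" is a list of rows, each a list of 3 entries, a list of its own where there are three numbers: the turn, a rotation vector about the tool's x, y, z in degrees, then the shift along the tool's x, y, z in cm, then the finger opening in cm, from 0 to 8.81. A call has 1 to 12 rows; each row shifts and turns the commanded pose from where the row before left it, along the tool's axes as they then stand; what a row does not reach is not made up. A row lasts 1/12 s, in which the tool goes at most 41.7 mm and 7.16 degrees, less where a joint would pass 70% of its speed; a pose out of reach is approached as far as the arm can. A call is refused whole if a number of a shift passes 4.17 or a number of a turn 7.16, either way. A call with a gripper value outside its range is refused whole. The fingers move at their own pace and stop on an object; "force" is the grip in N (left out, the last holds). Time passes only in rows, so rows that do not move let the fingers close. It gives the time, the measured TCP pose, the force and the opening at its end, in the units of the state.
- r.get_state(): the state, without advancing time (a new reading comes with each control period).
- r.snapshot(name): name is "scene" or "top"; returns a dict with "color" (384x512x3 uint8, red, green, blue), "fov_y" (degrees; the focal length in pixels is half the picture's height over the tangent of half this angle, whatever the lens; pixels are square), "cx", "cy" (the principal point, pixels), "extrinsics" (4x4, takes a point from world to camera coordinates). Camera axes: x right, y up, looking along -z (the intrinsics and any distortion apply to the point x, -y, -z); pixel columns grow to the right and rows downward; lengths in m; the calibration is good to about 2 mm. A picture is of the moment at which its call begins. There is no depth.
- r.finish_job(): hands the job in, once; it reports no verdict.
The state is a dict: "clock": time; "q": joint angles; "qd": joint speeds; "joint_torque": joint torques, N m; "tool_pos": TCP position; "eef_rot": TCP orientation; "contact_force": force on the tool from outside, world axes, zero at the start; "moment": the same for the moment, N m; "opening": opening from 0.0 (shut) to 1.0 (fully open).
Only numpy, scipy, OpenCV 4.12 (cv2) and the standard library are available. Lean on these libraries where they do the work, as an engineer would, in place of code of your own. Each camera call takes 0.05 s, during which the arm holds its last target. There are 200 camera calls.

## Working session

There is one attempt and no reset: what is moved stays moved. The work goes in short steps, Python scripts to look and compute and a tool call to move; the robot and the scene stay as the last step left them, time stands still between calls to the robot, and variables do not carry over. Pictures are saved under pics/ and viewed, about 8 in all and at most 12, crops included, and the job is handed in when it is done.

Besides the shell and the picture viewer there is one more tool, called after "Emit:" by a JSON object that holds its "method" and its "body". drive_tool: Moves the arm, as the interface text tells. Its arguments: {"type":"object","properties":{"deltas":{"type":"array","items":{"type":"array"}},"force":{"type":"number"}},"required":["deltas"]}

```bash
mkdir -p pics; ls; python3 - <<'E'
from plant import r
import cv2,json
s=r.get_state(); print(s)
for n in("scene","top"):
    d=r.snapshot(n); cv2.imwrite(f"pics/{n}0.png",d["color"][...,::-1])
    print(n,{k:(v.tolist() if hasattr(v,'tolist') else v) for k,v in d.items() if k!="color"})
E
```

```text
pics
{'clock': 0.0, 'q': array([-1.27823237,  0.68995582, -0.19455206,  1.56631784,  0.15727095,
        0.90248732, -0.21514337]), 'qd': array([ 0.00114778, -0.00073667, -0.00032776, -0.00080319,  0.0005071 ,
        0.00049149,  0.00102766]), 'joint_torque': array([ 5.37148699e-04, -5.27564764e+01, -1.26654413e+00, -1.53436464e+01,
       -5.25180821e-02,  6.24381937e-03,  1.58766684e-04]), 'tool_pos': array([0.15979479, 0.60361042, 0.24893552]), 'eef_rot': array([ 0.09058799,  0.70125055, -0.09184115,  0.7011467 ]), 'contact_force': array([0.22399886, 0.23348782, 0.71799907]), 'moment': array([-0.01137386,  0.00268562, -0.01961039]), 'opening': 1.0028169047707405}
scene {'fov_y': 52.10584913769108, 'cx': 256.2489473330167, 'cy': 193.22187561453728, 'extrinsics': [[-0.45162820968340045, 0.8920894107114288, -0.014437573019807415, 0.2634805323424268], [-0.7208707021494106, -0.35531677718246674, 0.5950591723814374, 0.357539873220783], [0.5257160745124523, 0.2791531320784364, 0.8035521998289947, -1.6044919441364573], [0.0, 0.0, 0.0, 1.0]]}
top {'fov_y': 54.58143497014869, 'cx': 253.61942267385297, 'cy': 191.87239288583805, 'extrinsics': [[-0.01443252663147277, -0.9998896112879593, -0.003530922463891649, 0.013540071796634301], [0.998452236687727, -0.014601287308275817, 0.0536650115272261, -0.5391856624049829], [-0.05371064352908047, -0.002750935723598561, 0.9985527522992148, -0.9897282983917693], [0.0, 0.0, 0.0, 1.0]]}
```

View pics/scene0.png

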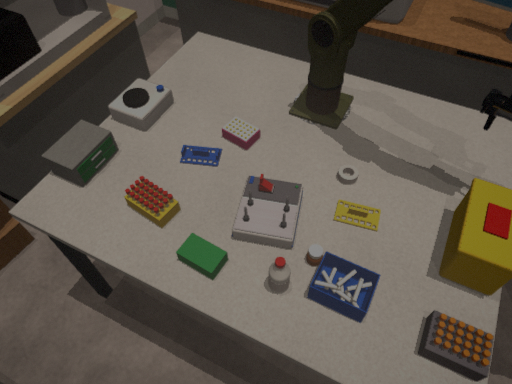

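View pics/top0.png

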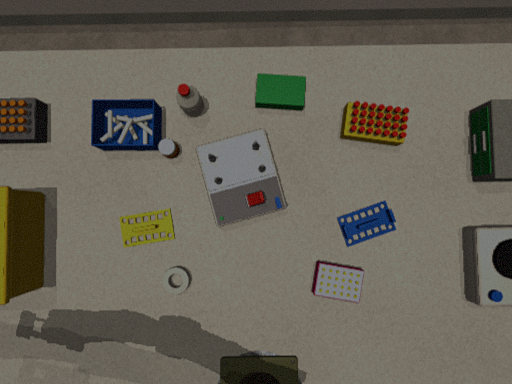

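The scene view shows the mixer at about (268,210), the blue tier at (201,155) and the yellow tier at (357,215). In the top view they are at (241,177), (367,223) and (148,227). I'll take enlarged crops and colour-mask measurements next.

```bash
cat > h.py <<'E'
import numpy as np,cv2
from plant import r
def snap(n):
    d=r.snapshot(n); d["f"]=d["color"].shape[0]/2/np.tan(np.radians(d["fov_y"]/2)); return d
def ray(d,uv):
    E=d["extrinsics"];R=E[:3,:3];o=-R.T@E[:3,3]
    v=R.T@np.array([(uv[0]-d["cx"])/d["f"],-(uv[1]-d["cy"])/d["f"],-1]);return o,v
def onz(d,uv,z):
    o,v=ray(d,uv);return o+v*(z-o[2])/v[2]
def proj(d,p):
    c=d["extrinsics"][:3,:3]@np.asarray(p,float)+d["extrinsics"][:3,3]
    return np.array([d["cx"]+d["f"]*c[0]/-c[2],d["cy"]-d["f"]*c[1]/-c[2]])
def tri(d1,u1,d2,u2):
    o1,v1=ray(d1,u1);o2,v2=ray(d2,u2)
    s=np.linalg.lstsq(np.c_[v1,-v2],o2-o1,rcond=None)[0]
    a,b=o1+s[0]*v1,o2+s[1]*v2;return (a+b)/2,np.linalg.norm(a-b)
def mask(d,lo,hi,box=None):
    m=cv2.inRange(cv2.cvtColor(d["color"],cv2.COLOR_RGB2HSV),np.array(lo),np.array(hi))
    if box: k=np.zeros_like(m);x,y,X,Y=box;k[y:Y,x:X]=m[y:Y,x:X];m=k
    return m
def rect(m,d,z):
    c=max(cv2.findContours(m,cv2.RETR_EXTERNAL,cv2.CHAIN_APPROX_NONE)[0],key=cv2.contourArea)[:,0,:].astype(float)
    w=np.array([onz(d,p,z)[:2]*1000 for p in c],np.float32);return cv2.minAreaRect(w),cv2.contourArea(c.astype(np.float32))
E
python3 - <<'E'
from h import *
t=snap("top");s=snap("scene")
for nm,lo,hi,bt,bs in(("blue",(100,120,40),(130,255,255),(330,195,405,250),(175,140,228,172)),("yel",(22,120,60),(34,255,255),(110,200,185,255),(325,195,390,235))):
    for d,b in((t,bt),(s,bs)):
        print(nm,rect(mask(d,lo,hi,b),d,.006))
    print(nm, )
a=cv2.resize(t["color"][120:232,185:295],None,fx=6,fy=6,interpolation=cv2.INTER_CUBIC)[:600]
a=cv2.resize(t["color"][125:225,190:290],(600,600),interpolation=cv2.INTER_CUBIC)
cv2.imwrite("pics/mt.png",a[...,::-1])
b=cv2.resize(s["color"][170:250,225:310],(638,600),interpolation=cv2.INTER_CUBIC)
cv2.imwrite("pics/ms.png",b[...,::-1])
E
```

```text
blue (((451.67913818359375, -300.4136962890625), (81.84361267089844, 145.57546997070312), 18.72585678100586), 1472.0)
blue (((451.9202880859375, -295.9863586425781), (82.44231414794922, 136.5884552001953), 19.402908325195312), 447.0)
blue
yel (((447.352294921875, 296.94390869140625), (82.57489013671875, 140.67898559570312), 8.876029968261719), 1506.0)
yel (((448.3756408691406, 299.3572998046875), (84.79354095458984, 138.76913452148438), 8.728667259216309), 864.0)
yel
```

View pics/mt.png

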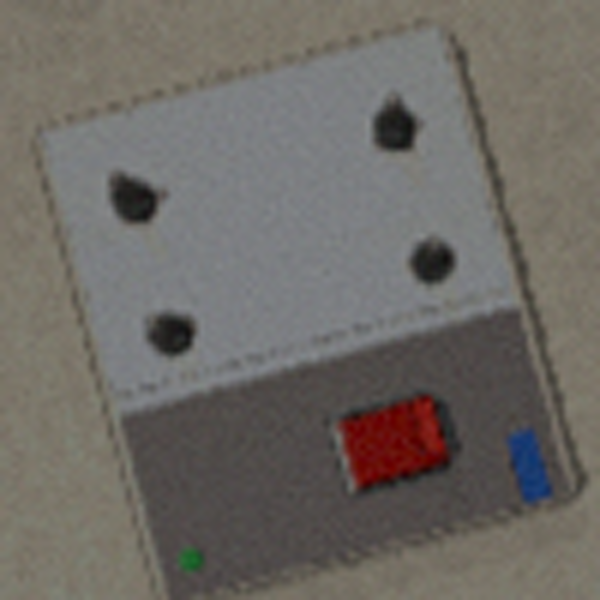

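View pics/ms.png

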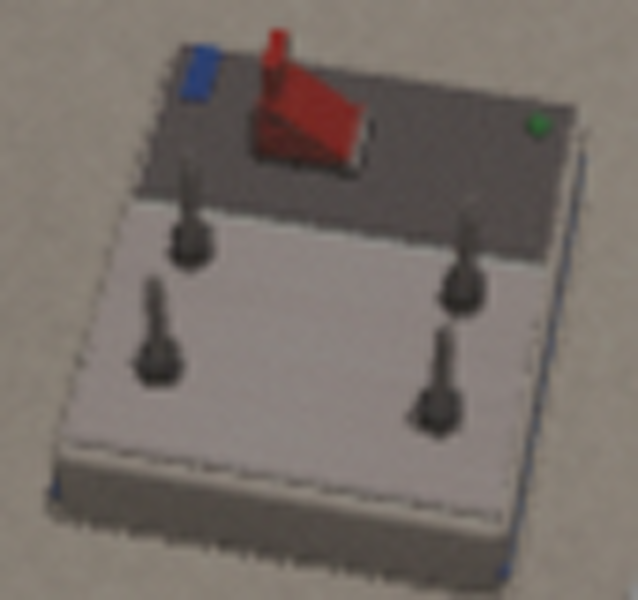

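The crops show four posts with dark collars. In the top crop they are at (135,197), (397,127), (433,261) and (172,333). The red guard is shut at (393,440), with its tab at the right (-y) end, and the panel is nearest the robot. Next I'll measure the mixer pose.

```bash
cat >> h.py <<'E'
POST=np.array([[30,58],[30,-58],[-30,-58],[-30,58]])/1000.
def fit(P,W):
    a=P-P.mean(0);b=W-W.mean(0);H=a.T@b
    th=np.arctan2(H[0,1]-H[1,0],H[0,0]+H[1,1]);R=np.array([[np.cos(th),-np.sin(th)],[np.sin(th),np.cos(th)]])
    t=W.mean(0)-R@P.mean(0);return t,th,np.linalg.norm(P@R.T+t-W,axis=1)
E
python3 - <<'E'
from h import *
t=snap("top");s=snap("scene")
def blob(d,c,h,thr):
    g=cv2.cvtColor(d["color"],cv2.COLOR_RGB2GRAY).astype(float)
    x,y=np.round(c).astype(int);w=g[y-h:y+h+1,x-h:x+h+1];k=np.clip(thr-w,0,None)
    yy,xx=np.mgrid[y-h:y+h+1,x-h:x+h+1];return np.array([(k*xx).sum(),(k*yy).sum()])/k.sum()
T=np.array([(135,199),(397,127),(433,261),(172,333)])/6+[190,125]-.4
S=np.array([(438,410),(158,362),(190,245),(462,290)])/7.5+[225,170]-.4
W=[];V=[];Q=[]
for a,b in zip(T,S):
    a=blob(t,a,4,75);b=blob(s,b,3,75);p,e=tri(t,a,s,b);Q.append(p*1000);print(p*1000,e*1000)
    W.append(onz(t,a,.072)[:2]);V.append(onz(s,b,.069)[:2])
for w in(W,V):
    c,th,res=fit(POST,np.array(w));print(c*1000,np.degrees(th),res*1000)
# guard + outline
print("guard top",rect(mask(t,(0,120,60),(8,255,255),(230,180,275,215)),t,.09))
# deck outline corners seen in the top crop, z=.06
C=np.array([(42,130),(437,27),(579,492)])/6+[190,125]-.4
C=np.array([onz(t,c,.06)[:2] for c in C]);print(fit(np.array([[75,95],[75,-95],[-145,-95]])/1000,C))
E
```

```text
[625.33834312 111.95723701  64.48460463] 1.1585517322554193
[ 6.54965874e+02 -4.16259795e-01  6.35742709e+01] 1.3993110591573346
[596.52410274 -15.7897323   63.73147744] 0.7750352890579533
[567.22422952  96.26849913  63.55281921] 1.4782696398811752
[610.18879828  47.08806188] 14.716369170956659 [0.23329989 0.41129558 0.67903237 0.87008668]
[613.86488257  50.04576408] 14.883099972204379 [0.39400943 0.35457866 0.20002482 0.44726235]
guard top (((519.671630859375, 1.7744083404541016), (27.610252380371094, 40.224273681640625), 17.62110137939453), 152.5)
(array([0.60877134, 0.04846971]), np.float64(0.2561646862126037), array([0.00758111, 0.00723095, 0.00591101]))
```

```bash
cat >> h.py <<'E'
from scipy.spatial.transform import Rotation as Ro
def Rt(a):
    a=np.radians(a);c,s=np.cos(a),np.sin(a);return np.array([[0,c,s],[0,s,-c],[-1.,0,0]])
def plan(wps,op,p=None,R=None,vmax=3.6,wmax=6.5):
    """wps: (x,y,z mm, yaw deg of tool y) -> prints rows [turn],[shift cm],op"""
    st=r.get_state()
    if p is None: p=st["tool_pos"]
    if R is None: R=Ro.from_quat(st["eef_rot"]).as_matrix()
    print("now",np.round(p*1000,1),"yaw",np.round(np.degrees(np.arctan2(R[1,1],R[0,1])),1),"xaxis",R[:,0].round(3))
    for x,y,z,a in wps:
        T=np.array([x,y,z])/1000;rv=Ro.from_matrix(R.T@Rt(a)).as_rotvec(degrees=True);D=T-p
        n=max(1,int(np.ceil(max(np.linalg.norm(D)*100/vmax,np.abs(rv).max()/wmax))))
        print("->",x,y,z,a,"rows",n)
        for i in range(n):
            w=np.round(rv/n,1);d=np.round(R.T@(T-p)*100/(n-i),2)
            print([w.tolist(),d.tolist(),op],end=",");p=p+R@d/100;R=R@Ro.from_rotvec(w,degrees=True).as_matrix()
        print()
E
python3 - <<'E'
from h import *
plan([(450,400,260,0),(560,50,260,0),(452,-297,150,19)],8.8)
E
```

```text
now [159.9 604.  249.4] yaw 75.2 xaxis [-0.    -0.001 -1.   ]
-> 450 400 260 0 rows 12
[[6.3, 0.0, 0.0], [-0.09, -1.02, 2.77], 8.8],[[6.3, 0.0, 0.0], [-0.09, -0.72, 2.87], 8.8],[[6.3, 0.0, 0.0], [-0.09, -0.4, 2.93], 8.8],[[6.3, 0.0, 0.0], [-0.09, -0.07, 2.95], 8.8],[[6.3, 0.0, 0.0], [-0.09, 0.25, 2.95], 8.8],[[6.3, 0.0, 0.0], [-0.09, 0.58, 2.9], 8.8],[[6.3, 0.0, 0.0], [-0.08, 0.89, 2.82], 8.8],[[6.3, 0.0, 0.0], [-0.09, 1.19, 2.7], 8.8],[[6.3, 0.0, 0.0], [-0.08, 1.48, 2.56], 8.8],[[6.3, 0.0, 0.0], [-0.09, 1.76, 2.38], 8.8],[[6.3, 0.0, 0.0], [-0.08, 2.0, 2.17], 8.8],[[6.3, 0.0, 0.0], [-0.09, 2.23, 1.93], 8.8],
-> 560 50 260 0 rows 11
[[-0.0, 0.0, 0.0], [0.0, 1.02, 3.17], 8.8],[[-0.0, 0.0, 0.0], [0.0, 1.02, 3.18], 8.8],[[-0.0, 0.0, 0.0], [0.0, 1.02, 3.17], 8.8],[[-0.0, 0.0, 0.0], [0.0, 1.03, 3.18], 8.8],[[-0.0, 0.0, 0.0], [0.0, 1.02, 3.17], 8.8],[[-0.0, 0.0, 0.0], [0.0, 1.03, 3.18], 8.8],[[-0.0, 0.0, 0.0], [0.0, 1.02, 3.17], 8.8],[[-0.0, 0.0, 0.0], [0.01, 1.03, 3.18], 8.8],[[-0.0, 0.0, 0.0], [0.0, 1.02, 3.17], 8.8],[[-0.0, 0.0, 0.0], [0.01, 1.03, 3.18], 8.8],[[-0.0, 0.0, 0.0], [0.0, 1.02, 3.17], 8.8],
-> 452 -297 150 19 rows 11
[[-1.8, 0.0, 0.0], [1.0, -0.96, 3.16], 8.8],[[-1.8, 0.0, 0.0], [1.0, -1.06, 3.13], 8.8],[[-1.8, 0.0, 0.0], [1.0, -1.15, 3.1], 8.8],[[-1.8, 0.0, 0.0], [1.0, -1.25, 3.06], 8.8],[[-1.8, 0.0, 0.0], [1.0, -1.35, 3.02], 8.8],[[-1.8, 0.0, 0.0], [1.0, -1.44, 2.97], 8.8],[[-1.8, 0.0, 0.0], [1.0, -1.53, 2.92], 8.8],[[-1.8, 0.0, 0.0], [1.01, -1.62, 2.88], 8.8],[[-1.8, 0.0, 0.0], [1.0, -1.72, 2.82], 8.8],[[-1.8, 0.0, 0.0], [1.01, -1.8, 2.77], 8.8],[[-1.8, 0.0, 0.0], [1.0, -1.89, 2.71], 8.8],
```

Emit:
{"method": "drive_tool", "body": {"deltas": [[[6.3,0,0],[-0.1,-1.0,2.8],8.8],[[6.3,0,0],[-0.1,-0.7,2.9],8.8],[[6.3,0,0],[-0.1,-0.4,2.9],8.8],[[6.3,0,0],[-0.1,-0.1,3.0],8.8],[[6.3,0,0],[-0.1,0.2,2.9],8.8],[[6.3,0,0],[-0.1,0.6,2.9],8.8],[[6.3,0,0],[-0.1,0.9,2.8],8.8],[[6.3,0,0],[-0.1,1.2,2.7],8.8],[[6.3,0,0],[-0.1,1.5,2.6],8.8],[[6.3,0,0],[-0.1,1.8,2.4],8.8],[[6.3,0,0],[-0.1,2.0,2.2],8.8],[[6.3,0,0],[-0.1,2.2,1.9],8.8]]}}

```text
clock: 1.3
tool_pos: [0.4518, 0.399, 0.2619]
eef_rot: [0.503, 0.497, -0.503, 0.497]
contact_force: [0.2, 0.7, 0.1]
opening: 0.999
```

Emit:
{"method": "drive_tool", "body": {"deltas": [[[0,0,0],[0,1.0,3.2],8.8],[[0,0,0],[0,1.0,3.2],8.8],[[0,0,0],[0,1.0,3.2],8.8],[[0,0,0],[0,1.0,3.2],8.8],[[0,0,0],[0,1.0,3.2],8.8],[[0,0,0],[0,1.0,3.2],8.8],[[0,0,0],[0,1.0,3.2],8.8],[[0,0,0],[0,1.0,3.2],8.8],[[0,0,0],[0,1.0,3.2],8.8],[[0,0,0],[0,1.0,3.2],8.8],[[0,0,0],[0,1.0,3.2],8.8]]}}

```text
clock: 2.22
tool_pos: [0.5583, 0.0457, 0.2618]
eef_rot: [0.502, 0.498, -0.502, 0.498]
contact_force: [0.6, 0.0, 0.1]
opening: 0.999
```

```bash
python3 - <<'E'
from h import *
print(r.get_state()["q"].round(2))
plan([(452,-297,120,19)],8.8)
E
```

```text
[-0.23  0.59  0.11  1.76 -0.08  0.8  -0.09]
now [558.3  45.7 261.8] yaw -0.4 xaxis [ 0.  0. -1.]
-> 452 -297 120 19 rows 11
[[-1.8, -0.0, -0.0], [1.29, -0.94, 3.12], 8.8],[[-1.8, -0.0, -0.0], [1.29, -1.04, 3.09], 8.8],[[-1.8, -0.0, -0.0], [1.29, -1.14, 3.06], 8.8],[[-1.8, -0.0, -0.0], [1.29, -1.23, 3.02], 8.8],[[-1.8, -0.0, -0.0], [1.29, -1.33, 2.98], 8.8],[[-1.8, -0.0, -0.0], [1.29, -1.42, 2.94], 8.8],[[-1.8, -0.0, -0.0], [1.29, -1.51, 2.89], 8.8],[[-1.8, -0.0, -0.0], [1.28, -1.6, 2.84], 8.8],[[-1.8, -0.0, -0.0], [1.29, -1.69, 2.79], 8.8],[[-1.8, -0.0, -0.0], [1.28, -1.78, 2.73], 8.8],[[-1.8, -0.0, -0.0], [1.29, -1.87, 2.68], 8.8],
```

Emit:
{"method": "drive_tool", "body": {"deltas": [[[-1.8,0,0],[1.3,-0.9,3.1],8.8],[[-1.8,0,0],[1.3,-1.0,3.1],8.8],[[-1.8,0,0],[1.3,-1.1,3.1],8.8],[[-1.8,0,0],[1.3,-1.2,3.0],8.8],[[-1.8,0,0],[1.3,-1.3,3.0],8.8],[[-1.8,0,0],[1.3,-1.4,2.9],8.8],[[-1.8,0,0],[1.3,-1.5,2.9],8.8],[[-1.8,0,0],[1.3,-1.6,2.8],8.8],[[-1.8,0,0],[1.3,-1.7,2.8],8.8],[[-1.8,0,0],[1.3,-1.8,2.7],8.8],[[-1.8,0,0],[1.3,-1.9,2.7],8.8],[[0,0,0],[0,0,0],5]]}}

```text
clock: 3.22
tool_pos: [0.4482, -0.3031, 0.1167]
eef_rot: [0.409, 0.576, -0.414, 0.574]
contact_force: [-1.2, -0.8, -0.3]
opening: 0.948
```

```bash
python3 - <<'E'
from h import *
plan([(452,-297,60,19),(452,-297,21,19)],5,vmax=2)
s=snap("scene");a=proj(s,(.452,-.297,.03)).astype(int);print(a)
cv2.imwrite("pics/b1.png",cv2.resize(s["color"][a[1]-50:a[1]+40,a[0]-55:a[0]+55],(733,600),interpolation=cv2.INTER_CUBIC)[...,::-1])
E
```

```text
now [ 448.2 -303.1  116.7] yaw 18.8 xaxis [-0.005 -0.004 -1.   ]
-> 452 -297 60 19 rows 3
[[-0.1, 0.0, 0.1], [1.89, 0.2, -0.16], 5],[[-0.1, 0.0, 0.1], [1.89, 0.19, -0.15], 5],[[-0.1, 0.0, 0.1], [1.88, 0.19, -0.16], 5],
-> 452 -297 21 19 rows 2
[[0.1, 0.1, 0.0], [1.95, 0.0, -0.0], 5],[[0.1, 0.1, 0.0], [1.95, 0.0, -0.0], 5],
[199 150]
```

View pics/b1.png

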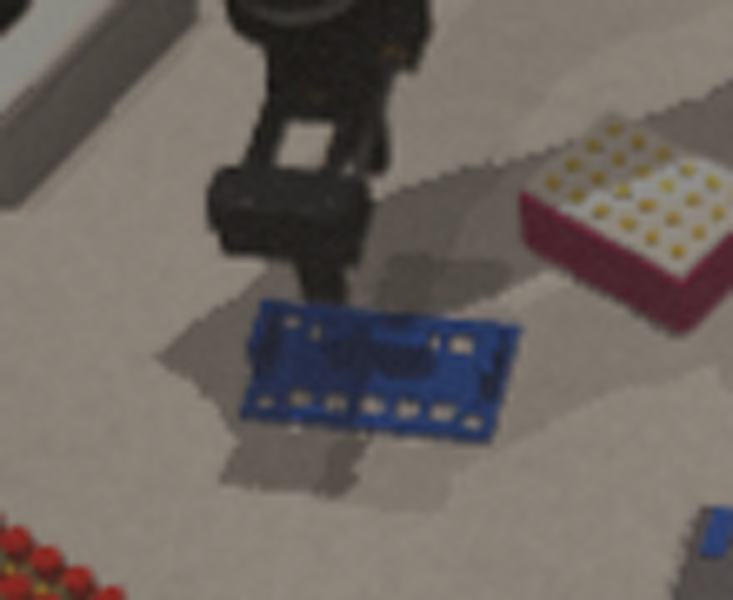

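The picture shows the gripper above the blue tier, whose fin is at about (380,345) in the crop, with nothing in the way. I'll let the arm settle while the jaws narrow, then go down.

Emit:
{"method": "drive_tool", "body": {"deltas": [[[0,0,0],[1.8,0,0],5],[[0,0,0],[1.8,0,0],5],[[0,0,0],[1.8,0,0],5],[[0,0,0],[0,0,0],5],[[0,0,0],[0,0,0],5],[[0,0,0],[0,0,0],5]], "force": 25}}

```text
clock: 3.77
tool_pos: [0.454, -0.2947, 0.0655]
eef_rot: [0.409, 0.577, -0.408, 0.578]
contact_force: [0.4, 0.5, 0.1]
opening: 0.571
```

```bash
python3 - <<'E'
from h import *
plan([(452,-297,21,19)],5,vmax=1.5)
E
```

```text
now [ 454.  -294.7   65.5] yaw 19.4 xaxis [ 0.001 -0.    -1.   ]
-> 452 -297 21 19 rows 3
[[0.1, 0.0, -0.0], [1.48, -0.09, 0.05], 5],[[0.1, 0.0, -0.0], [1.49, -0.09, 0.05], 5],[[0.1, 0.0, -0.0], [1.48, -0.09, 0.05], 5],
```

Emit:
{"method": "drive_tool", "body": {"deltas": [[[0,0,0],[1.5,-0.2,0.2],5],[[0,0,0],[1.5,0,0],5],[[0,0,0],[1.4,0,0],5],[[0,0,0],[0,0,0],5],[[0,0,0],[0,0,0],3],[[0,0,0],[0,0,0],0],[[0,0,0],[0,0,0],0],[[0,0,0],[0,0,0],0],[[0,0,0],[0,0,0],0],[[0,0,0],[0,0,0],0],[[0,0,0],[0,0,0],0],[[0,0,0],[0,0,0],0]], "force": 25}}

```text
clock: 4.77
tool_pos: [0.452, -0.2978, 0.021]
eef_rot: [0.409, 0.577, -0.409, 0.577]
contact_force: [-0.6, -0.4, 3.8]
opening: 0.114
```

```bash
python3 - <<'E'
from h import *
plan([(452,-297,200,19),(611,48,190,14.8)],0,vmax=2.8)
E
```

```text
now [ 452.  -297.8   21. ] yaw 19.4 xaxis [ 0. -0. -1.]
-> 452 -297 200 19 rows 7
[[0.1, 0.0, -0.0], [-2.56, 0.0, -0.01], 0],[[0.1, 0.0, -0.0], [-2.56, 0.01, -0.01], 0],[[0.1, 0.0, -0.0], [-2.56, 0.0, -0.01], 0],[[0.1, 0.0, -0.0], [-2.55, 0.01, -0.01], 0],[[0.1, 0.0, -0.0], [-2.56, 0.0, -0.01], 0],[[0.1, 0.0, -0.0], [-2.55, 0.01, -0.01], 0],[[0.1, 0.0, -0.0], [-2.56, 0.0, -0.01], 0],
-> 611 48 190 14.8 rows 14
[[0.3, 0.0, -0.0], [0.07, 1.86, -1.97], 0],[[0.3, 0.0, -0.0], [0.07, 1.85, -1.98], 0],[[0.3, 0.0, -0.0], [0.07, 1.84, -1.99], 0],[[0.3, 0.0, -0.0], [0.07, 1.83, -2.0], 0],[[0.3, 0.0, -0.0], [0.07, 1.82, -2.01], 0],[[0.3, 0.0, -0.0], [0.07, 1.81, -2.02], 0],[[0.3, 0.0, -0.0], [0.07, 1.8, -2.03], 0],[[0.3, 0.0, -0.0], [0.07, 1.79, -2.04], 0],[[0.3, 0.0, -0.0], [0.07, 1.78, -2.05], 0],[[0.3, 0.0, -0.0], [0.07, 1.77, -2.06], 0],[[0.3, 0.0, -0.0], [0.08, 1.76, -2.07], 0],[[0.3, 0.0, -0.0], [0.07, 1.75, -2.07], 0],[[0.3, 0.0, -0.0], [0.08, 1.75, -2.09], 0],[[0.3, 0.0, -0.0], [0.07, 1.73, -2.09], 0],
```

Emit:
{"method": "drive_tool", "body": {"deltas": [[[0,0,0],[-1.0,0,0],0],[[0,0,0],[-2.6,0,0],0],[[0,0,0],[-2.9,0,0],0],[[0,0,0],[-2.9,0,0],0],[[0,0,0],[-2.9,0,0],0],[[0,0,0],[-2.9,0,0],0],[[0,0,0],[-1.7,0,0],0],[[0.3,0,0],[0,1.8,-2.0],0],[[0.3,0,0],[0,1.8,-2.0],0],[[0.3,0,0],[0,1.8,-2.0],0],[[0.3,0,0],[0,1.8,-2.0],0],[[0.3,0,0],[0,1.8,-2.0],0]]}}

```text
clock: 5.77
tool_pos: [0.5048, -0.1728, 0.1901]
eef_rot: [0.416, 0.572, -0.416, 0.571]
contact_force: [-0.6, -1.2, -0.3]
opening: 0.11
```

Emit:
{"method": "drive_tool", "body": {"deltas": [[[0.3,0,0],[0,1.8,-2.0],0],[[0.3,0,0],[0,1.8,-2.0],0],[[0.3,0,0],[0,1.8,-2.0],0],[[0.3,0,0],[0,1.8,-2.1],0],[[0.3,0,0],[0,1.8,-2.1],0],[[0.4,0,0],[0,1.8,-2.1],0],[[0.4,0,0],[0,1.8,-2.1],0],[[0.4,0,0],[0,1.8,-2.1],0],[[0.4,0,0],[0,1.8,-2.1],0],[[0,0,0],[0,0,0],0],[[0,0,0],[0,0,0],0],[[0,0,0],[0,0,0],0]]}}

```text
clock: 6.77
tool_pos: [0.6063, 0.0497, 0.1897]
eef_rot: [0.431, 0.56, -0.432, 0.56]
contact_force: [-0.2, -0.3, -0.9]
opening: 0.109
```

```bash
python3 - <<'E'
from h import *
plan([(611,48,170,14.8)],0,vmax=2.8)
s=snap("scene");a=proj(s,(.611,.048,.15)).astype(int);print(a)
cv2.imwrite("pics/b2.png",cv2.resize(s["color"][a[1]-30:a[1]+60,a[0]-55:a[0]+55],(733,600),interpolation=cv2.INTER_CUBIC)[...,::-1])
E
```

```text
now [606.3  49.7 189.7] yaw 14.8 xaxis [-0.001 -0.001 -1.   ]
-> 611 48 170 14.8 rows 1
[[-0.0, 0.0, 0.1], [1.97, 0.41, 0.28], 0],
[265 196]
```

View pics/b2.png

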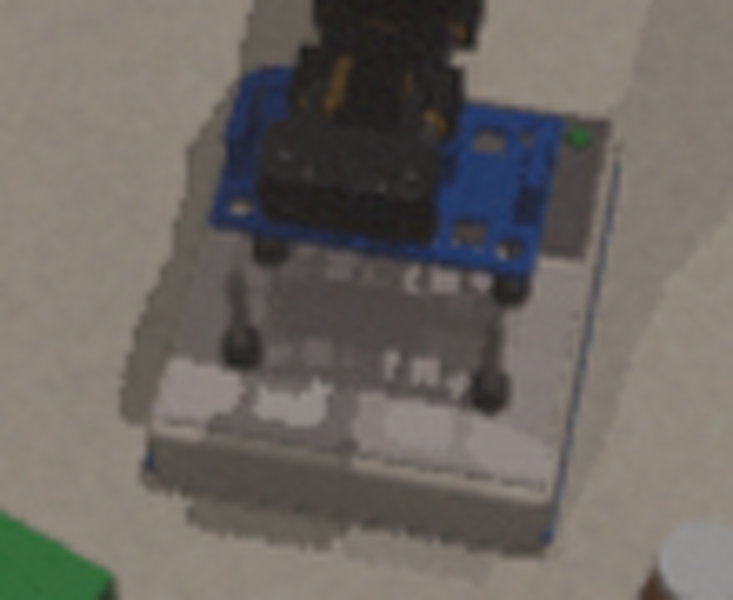

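The scene crop shows the blue tier level in the jaws above the mixer, with its near holes at about (241,206) and (509,246). I'll check where the tier sits in the hand in both cameras.

```bash
python3 - <<'E'
from h import *
s=snap("scene");t=snap("top");st=r.get_state();p=st["tool_pos"];print(p)
R=Ro.from_quat(st["eef_rot"]).as_matrix();a=np.arctan2(R[1,1],R[0,1]);Q=np.array([[np.cos(a),-np.sin(a)],[np.sin(a),np.cos(a)]])
for c in((241,206),(509,246)):
    w=onz(s,np.array(c)/6.667+[210,166]-.4,p[2]-.021+.006);print("hole scene in tool frame",(Q.T@(w-p)[:2]*1000).round(1))
m=mask(t,(100,120,40),(130,255,255),(180,90,290,205));print(rect(m,t,p[2]-.015))
m2=mask(s,(100,120,40),(130,255,255),(235,165,300,212));print(rect(m2,s,p[2]-.018))
cv2.imwrite("pics/b3.png",cv2.resize(t["color"][110:200,185:295],(733,600),interpolation=cv2.INTER_CUBIC)[...,::-1])
# pin tips: darkest-profile, scene residual: predicted pixel of tips & collar bottoms for pose (611,48,14.8)
th=np.radians(14.8);M=np.array([[np.cos(th),-np.sin(th)],[np.sin(th),np.cos(th)]])
for q in POST:
    w=M@q+[.611,.048]
    print("pred scene crop tip/collar",((proj(s,[*w,.13])-[210,166]+.4)*6.667).round(),((proj(s,[*w,.067])-[210,166]+.4)*6.667).round(),"scene0 crop",((proj(s,[*w,.13])-[225,170]+.4)*7.5).round(),((proj(s,[*w,.067])-[225,170]+.4)*7.5).round())
E
```

```text
[0.60649784 0.0486802  0.18984332]
hole scene in tool frame [ 32.1 -54.9]
hole scene in tool frame [29.7 60.8]
(((619.4515380859375, -11.128726959228516), (82.66758728027344, 17.03291893005371), 11.592341423034668), 149.5)
(((593.4389038085938, 92.430419921875), (86.8948745727539, 54.756439208984375), 8.921479225158691), 324.5)
pred scene crop tip/collar [492. 312.] [487. 389.] scene0 crop [441. 321.] [435. 407.]
pred scene crop tip/collar [233. 268.] [238. 346.] scene0 crop [149. 271.] [155. 359.]
pred scene crop tip/collar [263. 162.] [267. 242.] scene0 crop [183. 152.] [187. 242.]
pred scene crop tip/collar [515. 202.] [508. 282.] scene0 crop [467. 198.] [459. 287.]
```

View pics/b3.png

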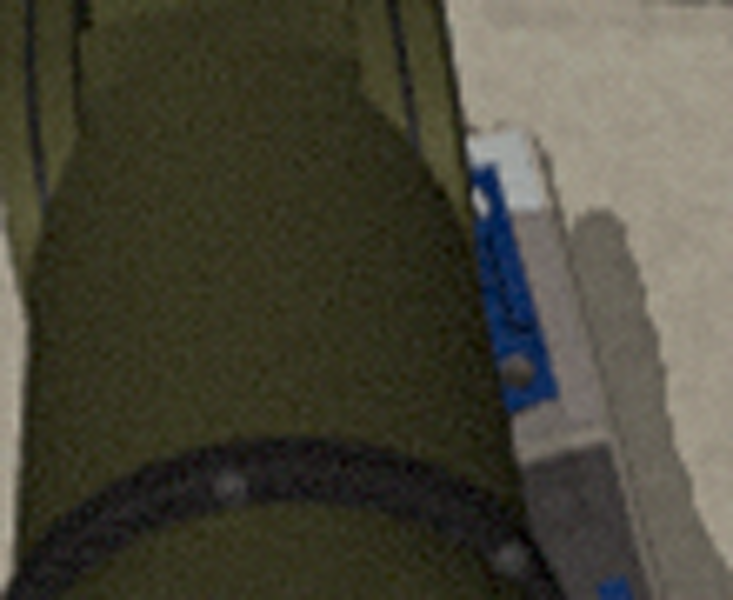

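The top view shows two tier holes beside the arm, at about (482,200) and (518,372), and a post shows through the second. Both cameras put the target near (611,47). I'll move there and go down step by step, watching the force.

Emit:
{"method": "drive_tool", "body": {"deltas": [[[0,0,0],[1.0,0.4,0.3],0],[[0,0,0],[1.0,0,0],0],[[0,0,0],[0.9,0,0],0],[[0,0,0],[0,0,0],0],[[0,0,0],[0,0,0],0],[[0,0,0],[0,0,0],0]]}}

```text
clock: 7.42
tool_pos: [0.6116, 0.0486, 0.1605]
eef_rot: [0.431, 0.56, -0.432, 0.56]
contact_force: [-1.0, 0.6, -0.6]
opening: 0.115
```

```bash
python3 - <<'E'
from h import *
print(r.get_state()["contact_force"].round(1),r.get_state()["moment"].round(2))
plan([(611,47,140,14.8)],0,vmax=.5)
E
```

```text
[-1.   0.6 -0.6] [-0.07  0.01  0.06]
now [611.6  48.6 160.5] yaw 14.8 xaxis [-0.  0. -1.]
-> 611 47 140 14.8 rows 5
[[-0.0, -0.0, 0.0], [0.41, -0.02, 0.03], 0],[[-0.0, -0.0, 0.0], [0.41, -0.02, 0.03], 0],[[-0.0, -0.0, 0.0], [0.41, -0.02, 0.03], 0],[[-0.0, -0.0, 0.0], [0.41, -0.02, 0.03], 0],[[-0.0, -0.0, 0.0], [0.41, -0.02, 0.02], 0],
```

Emit:
{"method": "drive_tool", "body": {"deltas": [[[0,0,0],[0.3,-0.1,0.1],0],[[0,0,0],[0.3,0,0],0],[[0,0,0],[0.3,0,0],0],[[0,0,0],[0.3,0,0],0],[[0,0,0],[0.3,0,0],0],[[0,0,0],[0.3,0,0],0],[[0,0,0],[0,0,0],0],[[0,0,0],[0,0,0],0]]}}

```text
clock: 8.08
tool_pos: [0.6108, 0.0474, 0.1424]
eef_rot: [0.431, 0.56, -0.432, 0.56]
contact_force: [-1.2, 1.3, -0.8]
opening: 0.112
```

```bash
python3 - <<'E'
from h import *
s=r.get_state();print(s["tool_pos"],s["contact_force"].round(1),s["moment"].round(2))
E
```

```text
[0.61081846 0.04740688 0.14244513] [-1.2  1.3 -0.8] [-0.05  0.03  0.06]
```

Emit:
{"method": "drive_tool", "body": {"deltas": [[[0,0,0],[0.4,0,0],0],[[0,0,0],[0.4,0,0],0],[[0,0,0],[0.4,0,0],0],[[0,0,0],[0.4,0,0],0],[[0,0,0],[0.4,0,0],0],[[0,0,0],[0,0,0],0]]}}

```text
clock: 8.58
tool_pos: [0.6104, 0.0474, 0.1217]
eef_rot: [0.431, 0.561, -0.432, 0.56]
contact_force: [-0.8, -0.4, -0.2]
opening: 0.109
```

```bash
python3 - <<'E'
from h import *
s=r.get_state();print(s["tool_pos"],s["contact_force"].round(1),s["moment"].round(2))
E
```

```text
[0.61044722 0.04735887 0.12167463] [-0.8 -0.4 -0.2] [-0.07  0.02 -0.07]
```

Emit:
{"method": "drive_tool", "body": {"deltas": [[[0,0,0],[0.4,0,0],0],[[0,0,0],[0.4,0,0],0],[[0,0,0],[0.4,0,0],0],[[0,0,0],[0.4,0,0],0],[[0,0,0],[0.4,0,0],0],[[0,0,0],[0.3,0,0],0],[[0,0,0],[0.1,0,0],0],[[0,0,0],[0.1,0,0],0],[[0,0,0],[0.1,0,0],0],[[0,0,0],[0,0,0],0],[[0,0,0],[0,0,0],0]]}}

```text
clock: 9.5
tool_pos: [0.6111, 0.0474, 0.0968]
eef_rot: [0.432, 0.56, -0.431, 0.56]
contact_force: [0.2, -0.4, -2.1]
opening: 0.113
```

Emit:
{"method": "drive_tool", "body": {"deltas": [[[0,0,0],[0.1,0,0],0],[[0,0,0],[0.1,0,0],0],[[0,0,0],[0.1,0,0],0],[[0,0,0],[0,0,0],0],[[0,0,0],[0,0,0],0]]}}

```text
clock: 9.92
tool_pos: [0.6112, 0.0474, 0.0951]
eef_rot: [0.432, 0.56, -0.431, 0.56]
contact_force: [-2.1, -0.5, 8.5]
opening: 0.111
```

Emit:
{"method": "drive_tool", "body": {"deltas": [[[0,0,0],[0,0,0],3.5],[[0,0,0],[0,0,0],3.5],[[0,0,0],[0,0,0],3.5],[[0,0,0],[0,0,0],3.5],[[0,0,0],[-1.0,0,0],3.5],[[0,0,0],[-2.0,0,0],3.5],[[0,0,0],[-3.0,0,0],3.5],[[0,0,0],[-3.0,0,0],3.5],[[0,0,0],[-2.5,0,0],4],[[0,0,0],[0,0,0],5]]}}

```text
clock: 10.75
tool_pos: [0.6143, 0.0476, 0.2147]
eef_rot: [0.434, 0.557, -0.429, 0.563]
contact_force: [0.7, -0.8, -0.0]
opening: 0.51
```

```bash
python3 - <<'E'
from h import *
plan([(447.5,297,180,8.8),(447.5,297,60,8.8)],5,vmax=2.8)
E
```

```text
now [614.3  47.6 214.7] yaw 14.7 xaxis [ 0.01   0.001 -1.   ]
-> 447.5 297 180 8.8 rows 11
[[0.5, 0.0, -0.1], [0.3, -0.89, -2.58], 5],[[0.5, 0.0, -0.1], [0.3, -0.91, -2.57], 5],[[0.5, 0.0, -0.1], [0.31, -0.94, -2.56], 5],[[0.5, 0.0, -0.1], [0.31, -0.96, -2.56], 5],[[0.5, 0.0, -0.1], [0.31, -0.98, -2.55], 5],[[0.5, 0.0, -0.1], [0.31, -1.0, -2.54], 5],[[0.5, 0.0, -0.1], [0.31, -1.02, -2.53], 5],[[0.5, 0.0, -0.1], [0.32, -1.05, -2.52], 5],[[0.5, 0.0, -0.1], [0.32, -1.07, -2.51], 5],[[0.5, 0.0, -0.1], [0.32, -1.08, -2.5], 5],[[0.5, 0.0, -0.1], [0.31, -1.11, -2.49], 5],
-> 447.5 297 60 8.8 rows 5
[[0.1, 0.0, 0.1], [2.4, 0.02, -0.0], 5],[[0.1, 0.0, 0.1], [2.4, 0.02, -0.0], 5],[[0.1, 0.0, 0.1], [2.4, 0.01, -0.0], 5],[[0.1, 0.0, 0.1], [2.4, 0.01, -0.01], 5],[[0.1, 0.0, 0.1], [2.4, 0.0, -0.0], 5],
```

Emit:
{"method": "drive_tool", "body": {"deltas": [[[0.5,0,0],[0,-0.9,-2.6],5],[[0.5,0,0],[0.3,-0.9,-2.6],5],[[0.5,0,0],[0.3,-0.9,-2.6],5],[[0.5,0,0],[0.3,-1.0,-2.6],5],[[0.5,0,0],[0.3,-1.0,-2.5],5],[[0.5,0,0],[0.3,-1.0,-2.5],5],[[0.5,0,0],[0.3,-1.0,-2.5],5],[[0.5,0,0],[0.3,-1.0,-2.5],5],[[0.5,0,0],[0.3,-1.1,-2.5],5],[[0.5,0,0],[0.3,-1.1,-2.5],5],[[0.5,0,0],[0.3,-1.1,-2.5],5],[[0.4,0,0],[0,0,0],5]]}}

```text
clock: 11.75
tool_pos: [0.4395, 0.3028, 0.1781]
eef_rot: [0.457, 0.541, -0.457, 0.537]
contact_force: [-0.1, 0.8, -0.4]
opening: 0.567
```

Emit:
{"method": "drive_tool", "body": {"deltas": [[[0,0,0],[2.4,0,0],5],[[0,0,0],[2.4,0,0],5],[[0,0,0],[2.4,0,0],5],[[0,0,0],[2.4,0,0],5],[[0,0,0],[2,0,0],5],[[0,0,0],[0,0,0],5],[[0,0,0],[0,0,0],5],[[0,0,0],[0,0,0],5]]}}

```text
clock: 12.42
tool_pos: [0.4447, 0.2968, 0.0637]
eef_rot: [0.46, 0.537, -0.459, 0.537]
contact_force: [-0.6, 0.4, 0.9]
opening: 0.57
```

```bash
python3 - <<'E'
from h import *
plan([(447.5,297,21,8.8)],5,vmax=1.5)
t=snap("top");s=snap("scene")
print("blue top",rect(mask(t,(100,120,40),(130,255,255),(185,110,285,185)),t,.09))
print("blue scene",rect(mask(s,(100,120,40),(130,255,255),(228,185,310,240)),s,.08))
print("yel scene",rect(mask(s,(22,120,60),(34,255,255),(325,195,390,235)),s,.006))
a=cv2.resize(t["color"][130:200,190:290],(571,400),interpolation=cv2.INTER_CUBIC)
b=cv2.resize(s["color"][160:250,225:310],(378,400),interpolation=cv2.INTER_CUBIC)
cv2.imwrite("pics/c1.png",np.hstack([a[:,:420],b])[...,::-1])
E
```

```text
now [444.7 296.8  63.7] yaw 8.9 xaxis [ 0.001  0.001 -1.   ]
-> 447.5 297 21 8.8 rows 3
[[0.0, -0.0, -0.0], [1.42, 0.09, 0.01], 5],[[0.0, -0.0, -0.0], [1.42, 0.09, 0.01], 5],[[0.0, -0.0, -0.0], [1.43, 0.09, 0.0], 5],
blue top (((608.2189331054688, 46.83238983154297), (82.09618377685547, 137.28955078125), 14.633056640625), 1639.0)
blue scene (((611.2279663085938, 48.877933502197266), (83.49153137207031, 136.5196075439453), 14.654857635498047), 797.0)
yel scene (((443.1006774902344, 335.63873291015625), (84.65830993652344, 64.01053619384766), 9.431073188781738), 183.0)
```

View pics/c1.png

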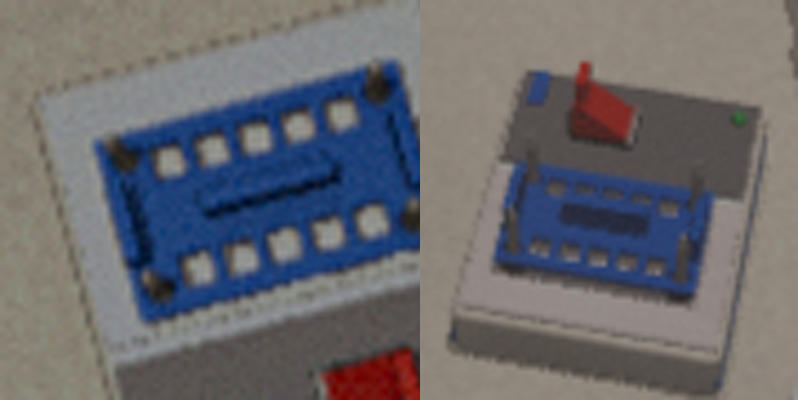

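The blue tier lies flat on all four posts, with the pins through its corner holes in both the top crop (left) and the scene crop (right). Next, the yellow tier.

Emit:
{"method": "drive_tool", "body": {"deltas": [[[0,0,0],[1.5,0.3,0],5],[[0,0,0],[1.5,0,0],5],[[0,0,0],[1.2,0,0],5],[[0,0,0],[0,0,0],5],[[0,0,0],[0,0,0],3],[[0,0,0],[0,0,0],0],[[0,0,0],[0,0,0],0],[[0,0,0],[0,0,0],0],[[0,0,0],[0,0,0],0],[[0,0,0],[0,0,0],0],[[0,0,0],[0,0,0],0],[[0,0,0],[0,0,0],0]], "force": 25}}

```text
clock: 13.52
tool_pos: [0.4472, 0.2973, 0.021]
eef_rot: [0.46, 0.537, -0.46, 0.537]
contact_force: [-0.3, 0.1, 4.1]
opening: 0.111
```

```bash
python3 - <<'E'
from h import *
plan([(447.5,297,205,8.8),(611,47,195,14.8)],0,vmax=2.8)
E
```

```text
now [447.2 297.3  21. ] yaw 8.9 xaxis [ 0.001  0.    -1.   ]
-> 447.5 297 205 8.8 rows 7
[[0.0, -0.0, -0.0], [-2.63, 0.0, 0.0], 0],[[0.0, -0.0, -0.0], [-2.63, 0.01, 0.01], 0],[[0.0, -0.0, -0.0], [-2.63, 0.0, 0.0], 0],[[0.0, -0.0, -0.0], [-2.63, 0.01, 0.01], 0],[[0.0, -0.0, -0.0], [-2.63, 0.0, 0.0], 0],[[0.0, -0.0, -0.0], [-2.62, 0.01, 0.01], 0],[[0.0, -0.0, -0.0], [-2.63, 0.0, 0.0], 0],
-> 611 47 195 14.8 rows 11
[[-0.5, -0.0, -0.0], [0.09, 1.12, 2.47], 0],[[-0.5, -0.0, -0.0], [0.09, 1.1, 2.49], 0],[[-0.5, -0.0, -0.0], [0.09, 1.07, 2.49], 0],[[-0.5, -0.0, -0.0], [0.09, 1.05, 2.5], 0],[[-0.5, -0.0, -0.0], [0.09, 1.03, 2.51], 0],[[-0.5, -0.0, -0.0], [0.09, 1.01, 2.52], 0],[[-0.5, -0.0, -0.0], [0.09, 0.99, 2.53], 0],[[-0.5, -0.0, -0.0], [0.09, 0.96, 2.54], 0],[[-0.5, -0.0, -0.0], [0.09, 0.94, 2.55], 0],[[-0.5, -0.0, -0.0], [0.1, 0.92, 2.56], 0],[[-0.5, -0.0, -0.0], [0.09, 0.9, 2.56], 0],
```

Emit:
{"method": "drive_tool", "body": {"deltas": [[[0,0,0],[-1.0,0,0],0],[[0,0,0],[-2.6,0,0],0],[[0,0,0],[-2.9,0,0],0],[[0,0,0],[-2.9,0,0],0],[[0,0,0],[-2.9,0,0],0],[[0,0,0],[-2.9,0,0],0],[[0,0,0],[-2.2,0,0],0],[[-0.5,0,0],[0,1.1,2.5],0],[[-0.5,0,0],[0,1.1,2.5],0],[[-0.5,0,0],[0,1.1,2.5],0],[[-0.5,0,0],[0,1.1,2.5],0],[[-0.5,0,0],[0,1.0,2.5],0]]}}

```text
clock: 14.52
tool_pos: [0.522, 0.1819, 0.1953]
eef_rot: [0.448, 0.547, -0.448, 0.547]
contact_force: [0.1, 0.1, 0.2]
opening: 0.108
```

Emit:
{"method": "drive_tool", "body": {"deltas": [[[-0.5,0,0],[0,1.0,2.5],0],[[-0.5,0,0],[0,1.0,2.5],0],[[-0.6,0,0],[0,1.0,2.5],0],[[-0.6,0,0],[0,0.9,2.6],0],[[-0.6,0,0],[0,0.9,2.6],0],[[-0.6,0,0],[0,0.9,2.6],0],[[0,0,0],[0,0,0],0],[[0,0,0],[0,0,0],0],[[0,0,0],[0,0,0],0]]}}

```text
clock: 15.27
tool_pos: [0.6102, 0.0473, 0.1948]
eef_rot: [0.432, 0.561, -0.431, 0.56]
contact_force: [-0.6, 1.4, -0.2]
opening: 0.108
```

```bash
python3 - <<'E'
from h import *
plan([(611,47,162,14.8)],0,vmax=1)
s=snap("scene");st=r.get_state();p=st["tool_pos"]
# near long edge of the yellow plate (mostly unhidden) in tool frame
m=mask(s,(22,120,50),(34,255,255),(225,160,320,225))
c=max(cv2.findContours(m,cv2.RETR_EXTERNAL,cv2.CHAIN_APPROX_NONE)[0],key=cv2.contourArea)[:,0,:]
a=np.radians(14.8);Q=np.array([[np.cos(a),-np.sin(a)],[np.sin(a),np.cos(a)]])
w=np.array([Q.T@(onz(s,u,p[2]-.015)-p)[:2]*1000 for u in c]);print("tool-frame extents",w.min(0),w.max(0))
E
```

```text
now [610.2  47.3 194.8] yaw 14.8 xaxis [-0.001  0.001 -1.   ]
-> 611 47 162 14.8 rows 4
[[-0.0, -0.0, 0.0], [0.82, 0.02, 0.01], 0],[[-0.0, -0.0, 0.0], [0.82, 0.02, 0.02], 0],[[-0.0, -0.0, 0.0], [0.82, 0.02, 0.01], 0],[[-0.0, -0.0, 0.0], [0.82, 0.01, 0.02], 0],
tool-frame extents [-42.23066395  15.70934815] [41.75915055 70.62211951]
```

Emit:
{"method": "drive_tool", "body": {"deltas": [[[0,0,0],[0.8,0.1,0],0],[[0,0,0],[0.8,0,-0.1],0],[[0,0,0],[0.8,0,0],0],[[0,0,0],[0.8,0,0],0],[[0,0,0],[0.4,0,0],0],[[0,0,0],[0.4,0,0],0],[[0,0,0],[0.4,0,0],0],[[0,0,0],[0.4,0,0],0],[[0,0,0],[0.3,0,0],0],[[0,0,0],[0,0,0],0],[[0,0,0],[0,0,0],0]]}}

```text
clock: 16.23
tool_pos: [0.6117, 0.0477, 0.1437]
eef_rot: [0.432, 0.56, -0.432, 0.56]
contact_force: [0.9, 0.3, -0.6]
opening: 0.109
```

```bash
python3 - <<'E'
from h import *
s=r.get_state();print(s["tool_pos"],s["contact_force"].round(1),s["moment"].round(2))
E
```

```text
[0.61173536 0.04771895 0.14365645] [ 0.9  0.3 -0.6] [-0.06  0.03 -0.  ]
```

Emit:
{"method": "drive_tool", "body": {"deltas": [[[0,0,0],[0.3,0,0],0],[[0,0,0],[0.3,0,0],0],[[0,0,0],[0.3,0,0],0],[[0,0,0],[0.2,0,0],0],[[0,0,0],[0.1,0,0],0],[[0,0,0],[0.1,0,0],0],[[0,0,0],[0.1,0,0],0],[[0,0,0],[0.1,0,0],0],[[0,0,0],[0,0,0],0],[[0,0,0],[0,0,0],0]]}}

```text
clock: 17.07
tool_pos: [0.6118, 0.0478, 0.1291]
eef_rot: [0.432, 0.56, -0.431, 0.56]
contact_force: [-0.9, -0.5, 2.7]
opening: 0.111
```

Emit:
{"method": "drive_tool", "body": {"deltas": [[[0,0,0],[0.1,0,0],0],[[0,0,0],[0,0,0],0],[[0,0,0],[0,0,0],0]]}}

```text
clock: 17.32
tool_pos: [0.6118, 0.0478, 0.129]
eef_rot: [0.432, 0.56, -0.431, 0.56]
contact_force: [-4.3, -0.3, 9.9]
opening: 0.116
```

Contact came at a TCP height of exactly 129 mm, which means the tier is seated. I'll release and retreat.

Emit:
{"method": "drive_tool", "body": {"deltas": [[[0,0,0],[0,0,0],3.5],[[0,0,0],[0,0,0],3.5],[[0,0,0],[0,0,0],3.5],[[0,0,0],[0,0,0],3.5],[[0,0,0],[-1.0,0,0],3.5],[[0,0,0],[-2.0,0,0],3.5],[[0,0,0],[-3.0,0,0],3.5],[[0,0,0],[-3.0,0,0],3.5],[[0,0,0],[-1,0,0],0],[[0,0,0],[0,0,0],0],[[0,0,0],[0,0,0],0],[[0,0,0],[0,0,0],0]]}}

```text
clock: 18.32
tool_pos: [0.6107, 0.0478, 0.2264]
eef_rot: [0.431, 0.561, -0.432, 0.559]
contact_force: [-0.7, 0.6, 0.0]
opening: 0.117
```

```bash
cat >> h.py <<'E'
def mx(x,y,z):
    a=np.radians(14.8);return (611.3+x*np.cos(a)-y*np.sin(a),47.5+x*np.sin(a)+y*np.cos(a),z,14.8)
def where():
    p=r.get_state()["tool_pos"]*1000;a=np.radians(14.8);d=p[:2]-[611.3,47.5]
    return (d[0]*np.cos(a)+d[1]*np.sin(a),-d[0]*np.sin(a)+d[1]*np.cos(a),p[2])
E
python3 - <<'E'
from h import *
plan([mx(-106,-62,220),mx(-106,-62,119)],0,vmax=2.8)
E
```

```text
now [610.7  47.8 226.4] yaw 14.8 xaxis [-0.003 -0.    -1.   ]
-> 524.6543577999463 -39.520300434670276 220 14.8 rows 5
[[-0.0, -0.0, 0.0], [0.13, -2.11, 1.25], 0],[[-0.0, -0.0, 0.0], [0.13, -2.11, 1.25], 0],[[-0.0, -0.0, 0.0], [0.13, -2.11, 1.25], 0],[[-0.0, -0.0, 0.0], [0.14, -2.11, 1.25], 0],[[-0.0, -0.0, 0.0], [0.13, -2.1, 1.24], 0],
-> 524.6543577999463 -39.520300434670276 119 14.8 rows 4
[[-0.0, -0.0, 0.0], [2.53, 0.01, 0.0], 0],[[-0.0, -0.0, 0.0], [2.52, 0.01, 0.0], 0],[[-0.0, -0.0, 0.0], [2.53, 0.0, 0.0], 0],[[-0.0, -0.0, 0.0], [2.52, 0.01, 0.01], 0],
```

Emit:
{"method": "drive_tool", "body": {"deltas": [[[0,0,0],[0,-2.1,1.2],0],[[0,0,0],[0,-2.1,1.2],0],[[0,0,0],[0,-2.1,1.3],0],[[0,0,0],[0,-2.1,1.3],0],[[0,0,0],[0,-2.1,1.3],0],[[0,0,0],[2.6,0,0],0],[[0,0,0],[2.6,0,0],0],[[0,0,0],[2.6,0,0],0],[[0,0,0],[2.6,0,0],0],[[0,0,0],[0.3,0,0],0],[[0,0,0],[0,0,0],0],[[0,0,0],[0,0,0],0]]}}

```text
clock: 19.32
tool_pos: [0.5261, -0.0399, 0.1207]
eef_rot: [0.431, 0.56, -0.432, 0.56]
contact_force: [0.5, 0.1, 0.6]
opening: 0.007
```

```bash
python3 - <<'E'
from h import *
print(np.round(where(),1),r.get_state()["contact_force"].round(1))
s=snap("scene")
cv2.imwrite("pics/d1.png",cv2.resize(s["color"][150:240,220:320],(667,600),interpolation=cv2.INTER_CUBIC)[...,::-1])
E
```

```text
[-104.7  -62.7  120.7] [0.5 0.1 0.6]
```

View pics/d1.png

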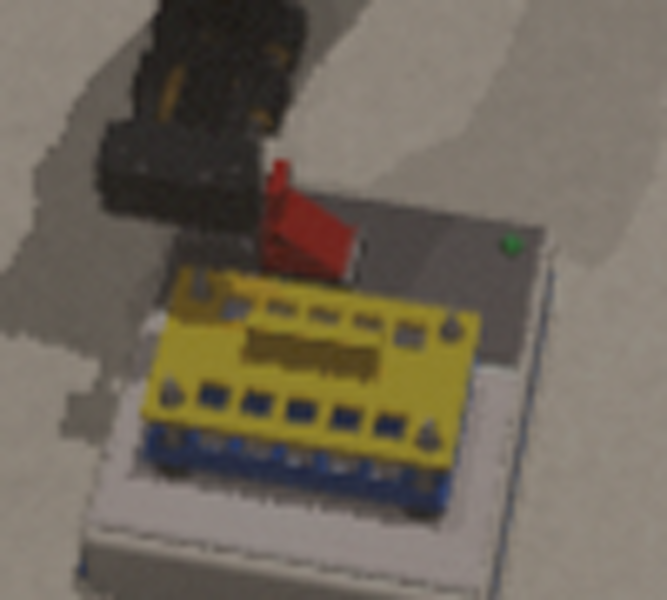

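Both tiers are stacked flat, with the pins through the yellow plate at about (200,285), (452,328), (172,393) and (430,435). The closed fingers are on the -y side of the red tab at (281,175). I'll push the tab up and over.

Emit:
{"method": "drive_tool", "body": {"deltas": [[[0,0,0],[0.1,0,-1.2],0],[[0,0,0],[-0.6,0,-0.8],0],[[0,0,0],[-0.5,0,-0.9],0],[[0,0,0],[-0.4,0,-1.2],0],[[0,0,0],[-0.1,0,-1.2],0],[[0,0,0],[0.1,0,-1.2],0],[[0,0,0],[0.3,0,-1.0],0],[[0,0,0],[0.4,0,-0.7],0],[[0,0,0],[0.4,0,-0.7],0],[[0,0,0],[0.7,0,-0.8],0],[[0,0,0],[0.5,0,-0.5],0],[[0,0,0],[0,0,0],0]]}}

```text
clock: 20.37
tool_pos: [0.4998, 0.0626, 0.111]
eef_rot: [0.431, 0.562, -0.43, 0.56]
contact_force: [-0.6, 4.3, 3.5]
opening: 0.003
```

```bash
python3 - <<'E'
from h import *
print(np.round(where(),1),r.get_state()["contact_force"].round(1))
E
```

```text
[-103.9   43.1  111. ] [-0.6  4.3  3.5]
```

Emit:
{"method": "drive_tool", "body": {"deltas": [[[0,0,0],[0.2,0,0],0],[[0,0,0],[0.1,0,0],0],[[0,0,0],[-1.5,0,0],0],[[0,0,0],[-2.5,0,0],0],[[0,0,0],[-2,0,0],0],[[0,0,0],[0,-0.1,2.5],0],[[0,0,0],[0,-0.1,2.5],0],[[0,0,0],[0,-0.1,2.5],0],[[0,0,0],[0,-0.1,2.7],0],[[0,0,0],[0,0,0],0],[[0,0,0],[0,0,0],0]]}}

```text
clock: 21.28
tool_pos: [0.5221, -0.0429, 0.168]
eef_rot: [0.432, 0.559, -0.433, 0.559]
contact_force: [-0.3, 1.0, 0.3]
opening: 0.001
```

```bash
python3 - <<'E'
from h import *
print(np.round(where(),1),r.get_state()["contact_force"].round(1))
s=snap("scene")
cv2.imwrite("pics/d2.png",cv2.resize(s["color"][150:240,220:320],(667,600),interpolation=cv2.INTER_CUBIC)[...,::-1])
E
```

```text
[-109.3  -64.6  168. ] [-0.3  1.   0.3]
```

View pics/d2.png

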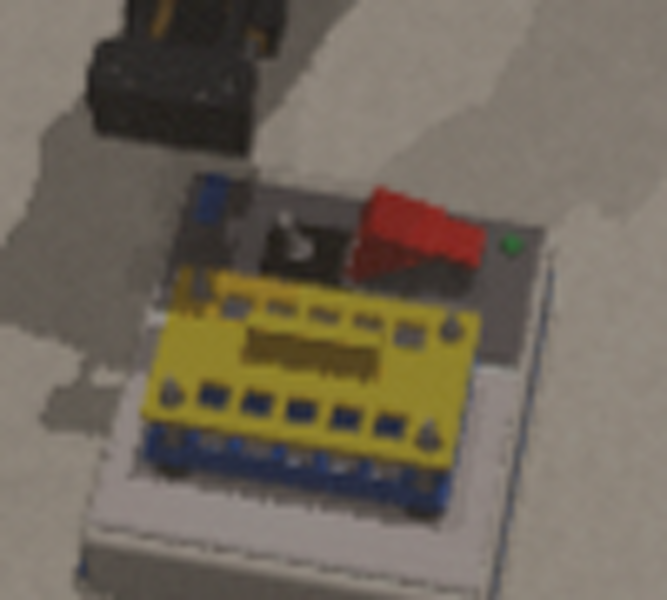

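The guard is well open, with its tab to the right at (480,245). The toggle is exposed at (290,230) and still leaning to -y. I'll go down beside it and push it over.

Emit:
{"method": "drive_tool", "body": {"deltas": [[[0,0,0],[2.6,0,0],0],[[0,0,0],[2.6,0,0],0],[[0,0,0],[1.5,0,0],0],[[0,0,0],[1.2,0,0],0],[[0,0,0],[0,0,0],0],[[0,0,0],[0,0,0],0],[[0,0,0],[0,0,0],0]]}}

```text
clock: 21.92
tool_pos: [0.5226, -0.04, 0.0901]
eef_rot: [0.431, 0.56, -0.431, 0.56]
contact_force: [0.1, 0.9, -0.4]
opening: 0.008
```

```bash
python3 - <<'E'
from h import *
print(np.round(where(),1),r.get_state()["contact_force"].round(1))
E
```

```text
[-108.1  -61.9   90.1] [ 0.1  0.9 -0.4]
```

Emit:
{"method": "drive_tool", "body": {"deltas": [[[0,0,0],[0,0,-0.6],0],[[0,0,0],[0,0,-0.6],0],[[0,0,0],[0,0,-0.5],0],[[0,0,0],[0,0,-0.5],0],[[0,0,0],[0,0,-0.4],0],[[0,0,0],[0,0,-0.3],0],[[0,0,0],[0,0,-0.1],0],[[0,0,0],[0,0,0],0],[[0,0,0],[0,0,0],0]]}}

```text
clock: 22.67
tool_pos: [0.5146, -0.0117, 0.0896]
eef_rot: [0.432, 0.56, -0.432, 0.56]
contact_force: [0.6, -0.7, -0.1]
opening: 0.006
```

```bash
python3 - <<'E'
from h import *
print(np.round(where(),1),r.get_state()["contact_force"].round(1))
E
```

```text
[-108.6  -32.6   89.6] [ 0.6 -0.7 -0.1]
```

Emit:
{"method": "drive_tool", "body": {"deltas": [[[0,0,0],[0,0,-0.1],0],[[0,0,0],[0,0,-0.1],0],[[0,0,0],[0,0,0],0],[[0,0,0],[0,0,0],0]]}}

```text
clock: 23.0
tool_pos: [0.5143, -0.0105, 0.0897]
eef_rot: [0.432, 0.56, -0.432, 0.56]
contact_force: [0.7, -2.2, -0.9]
opening: 0.004
```

```bash
python3 - <<'E'
from h import *
print(np.round(where(),1),r.get_state()["contact_force"].round(1))
E
```

```text
[-108.6  -31.3   89.7] [ 0.7 -2.2 -0.9]
```

Emit:
{"method": "drive_tool", "body": {"deltas": [[[0,0,0],[0,0,-0.1],0],[[0,0,0],[0,0,-0.1],0],[[0,0,0],[0,0,0],0],[[0,0,0],[0,0,0],0]]}}

```text
clock: 23.33
tool_pos: [0.5142, -0.0099, 0.0898]
eef_rot: [0.432, 0.559, -0.433, 0.56]
contact_force: [2.5, -5.0, -1.3]
opening: 0.009
```

The force is building with hardly any motion, so the toggle is at its stop. I'll back off, lift clear and look.

Emit:
{"method": "drive_tool", "body": {"deltas": [[[0,0,0],[0,0,0.8],0],[[0,0,0],[0,0,1.0],0],[[0,0,0],[-2,0,0.5],0],[[0,0,0],[-3,0,0],0],[[0,0,0],[-3,0,0],0],[[0,0,0],[-3,0,0],0],[[0,0,0],[-2,0,2],0],[[0,0,0],[0,-2,3],0],[[0,0,0],[0,-2,3],0],[[0,0,0],[0,-1,2],0],[[0,0,0],[0,0,0],0],[[0,0,0],[0,0,0],0]]}}

```text
clock: 24.33
tool_pos: [0.496, -0.1412, 0.2197]
eef_rot: [0.432, 0.56, -0.433, 0.559]
contact_force: [0.5, 0.7, 0.1]
opening: 0.005
```

```bash
python3 - <<'E'
from h import *
print(np.round(where(),1),r.get_state()["contact_force"].round(1))
s=snap("scene");t=snap("top")
print("yellow top",rect(mask(t,(22,120,50),(34,255,255),(185,100,290,190)),t,.114),"exp z .114")
print("yellow scene",rect(mask(s,(22,120,50),(34,255,255),(225,160,320,240)),s,.112))
a=cv2.resize(s["color"][150:240,220:320],(444,400),interpolation=cv2.INTER_CUBIC)
b=cv2.resize(t["color"][130:220,200:290],(356,356),interpolation=cv2.INTER_CUBIC);b=cv2.copyMakeBorder(b,0,44,0,0,0)
cv2.imwrite("pics/e1.png",np.hstack([a,b])[...,::-1])
E
```

```text
[-159.7 -153.   219.7] [0.5 0.7 0.1]
yellow top (((610.0272216796875, 47.60982894897461), (83.68264770507812, 138.9951171875), 14.710273742675781), 1850.0) exp z .114
yellow scene (((608.9190063476562, 49.09321212768555), (88.93050384521484, 141.30953979492188), 15.060467720031738), 1010.0)
```

View pics/e1.png

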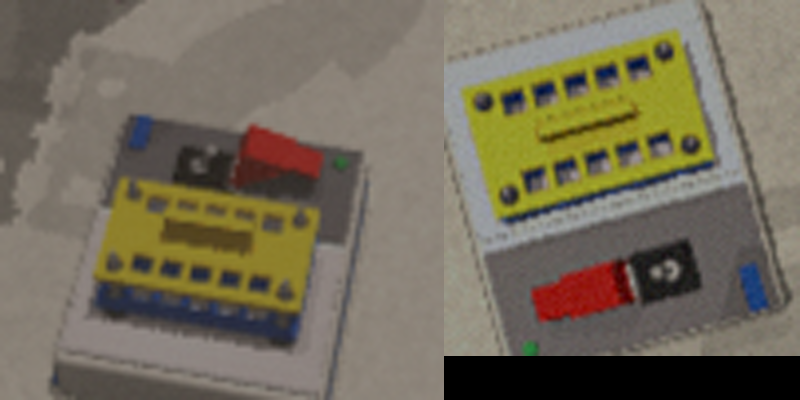

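The stack is flat, the guard is open and the toggle ball is at (212,152) in the scene crop. One numeric check before handing in.

```bash
python3 - <<'E'
from h import *
s=snap("scene")
for n,y,z in(("off",-35,84),("on",-17.9,84.4)):
    w=np.array(mx(-100,y,z)[:3])/1000;print(n,((proj(s,w)-[220,150]+.4)*4.44).round())
g=cv2.cvtColor(s["color"],cv2.COLOR_RGB2GRAY)[180:192,258:274];print(g)
print(np.array(cv2.minMaxLoc(g)[3])+[258,180], "in crop",(np.array(cv2.minMaxLoc(g)[3])+[38.5,30.5])*4.44)
E
```

```text
off [184. 146.]
on [207. 150.]
[[ 77  78  76  77  78  76  79  76  77  77  78  78  78  76  75  77]
 [ 77  76  76  77  77  74  79  77  76  79  75  76  78  77  76  71]
 [ 77  77  75  70  70  71  74  76  80  88  82  76  76  79  76  70]
 [ 76  76  67  38  44  46  58  65  86 110  97  70  72  74  74  72]
 [ 77  75  56  41  37  40  37  47  70  92  81  45  55  61  62  65]
 [ 77  71  42  39  41  55  61  58  63  54  42  39  40  41  52  69]
 [ 76  69  37  39  47  81  91  67  56  40  40  38  39  43  64  79]
 [ 74  61  39  38  48  78  91  72  57  36  37  38  37  51  66  55]
 [ 72  56  36  40  41  63  88  83  61  36  39  38  39  50  70  46]
 [ 71  44  38  36  40  39  43  40  40  38  40  38  39  56  78  44]
 [ 69  38  37  39  38  38  41  38  37  38  40  37  40  50  57  46]
 [ 90  76  70  67  52  50  40  38  39  40  37  40  43  57  62  47]]
[267 183] in crop [210.9  148.74]
```

The ball is at (211,149), against a predicted on position of (207,150) and off position of (184,146), so the toggle is on.

```bash
python3 -c "
from plant import r
print(r.finish_job())"
```

```text
the job is handed in; nothing more can be done
None
```

The job is done and handed in at about 24.5 s of the 72 s allowed.

- **Tiers:** I carried the blue tier over by its fin and lowered it until it touched down (8.5 N) at its seated height. The yellow tier went on top the same way (9.9 N, within 1 mm of its expected height). I held each one until it was down. The last pictures show both flat, with all four pins through the yellow plate. The two cameras put its centre within about 3 mm of the posts' centre.
- **Guard:** I pushed it up and over by its tab and left it open. From the finger's final position I estimate at least 100 degrees, well past the 1.3 rad (about 74 degrees) needed. I did not measure the angle directly.
- **Toggle:** I pushed it towards the hinge until it met its stop (about 5 N with hardly any further motion). Its ball then showed at pixel (211,149), against (207,150) predicted for on and (184,146) for off.

I saw no contact with the other things on the bench, but I took no final whole-bench picture to confirm that. No check failed; the two cameras disagreed by 1–3 mm throughout, within the slack of the fit. The hand-in gave no verdict.

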